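# Close a pump housing with four clamps, crisscross in two passes

## Robot

A 6-joint arm with a two-finger parallel gripper is mounted at the origin on the work surface. World frame = base frame: x ahead of the robot, y to its left, z up, the work surface at z = 0. Lengths are in m, angles in rad, forces in N, time in s.
With the tool pointing down it reaches from about 0.325 to 0.775 m from the base axis. Payload 9.3 kg.
Tool frame: the origin (TCP) lies at the very end of the fingers, on their centre line; the grasp point (between the pads) lies 19 mm behind it (ctrl.grip_point_offset is the distance from the TCP to the grasp point, in m); z points along the fingers, y is the direction in which the jaws open and shut (so a half turn about z gives the same grasp; the last joint's range is limited). The gripper opens to 85 mm and grips with 20 to 120 N. Pads are 22 mm wide; open, the fingers measure 114 mm over their backs; the gripper's body (76 mm by 85 mm) begins 54 mm behind the grasp point. The pads swing forward as they close: fully open they stand 13 mm farther back than shut.
Start: joints at [1.003, 0.259, 0.021, 1.334, 0, 1.418], TCP at [0.222, 0.503, 0.231] pointing down, gripper open.
Joint ranges: [-3.04, 3.04], [-0.91, 1.82], [-1.04, 1.36], [-1.92, 1.95], [-1.52, 1.45], [-3.14, 3.14]. Speed limits (rad/s): [2.22, 2.22, 2.79, 3.14, 3.14, 3.14].

## Interface

Orientations are given as a rotation vector (axis times angle).
In Python, from bench import ctrl, optics gives the robot as it stands. The module is installed in compiled form; this text tells all that it offers.
- The arm moves only by the tool move_arm, never from a script. Its argument "series" is a list of rows, each a list of 3 entries, a list of its own where there are three numbers: the shift along the tool's x, y, z in m, then the turn, a rotation vector about the tool's x, y, z in rad, then the finger opening in m, from 0 to 0.0854. A call has 1 to 5 rows; each row shifts and turns the commanded pose from where the row before left it, along the tool's axes as they then stand; what a row does not reach is not made up. A row lasts 1/10 s, in which the tool goes at most 50 mm and 8.59 degrees, less where a joint would pass 70% of its speed; a pose out of reach is approached as far as the arm can. A call is refused whole if a number of a shift passes 0.05 or a number of a turn 0.15, either way. A call with a gripper value outside its range is refused whole. The fingers move at their own pace and stop on an object; "newtons" is the grip in N (left out, the last holds). Time passes only in rows, so rows that do not move let the fingers close. It gives the time, the measured TCP pose, the force and the opening at its end, in the units of the state.
- ctrl.sense(): the state, without advancing time (a new reading comes with each control period).
- optics.camera(name): name is "side" or "top" or "wrist"; returns (picture, depth): 400x640x3 uint8, blue, green, red; 400x640 float32, m along the optical axis (not along the pixel's ray), 0 where there is no reading.
- optics.calibration(name): a dict with "fovy" (degrees; the focal length in pixels is half the picture's height over the tangent of half this angle, whatever the lens; pixels are square), "cx", "cy" (the principal point, pixels), "R" (3x3) and "t" (3): a world point X has camera coordinates R X + t; the wrist camera has in their place "mount" (4x4, takes a point from camera to tool coordinates, whose origin is the TCP and whose axes are the flange's). Camera axes: x right, y down, z forward; pixel columns grow to the right and rows downward; lengths in m; the calibration is good to about 2 mm. A picture is of the moment at which its call begins: read the wrist's pose just before it. calibration takes no time and is no camera call.
- ctrl.sign_off(): hands the job in, once; it reports no verdict.
Trained networks look in the newest picture that a camera, given by its name, has taken for a name from the list of things; names that differ only in an ending like _2 or _b are one class to them, and where a whole thing is asked for, a point or a joint stands for the part that bears it (a point fixed in the world has none). Each returns a list of dicts, best first, with "score" (0 to 1); they miss things now and then, are a little off and sometimes report something else, mostly with a low value. They report only what shows in the picture. A call takes as long as a camera call. They do not tell look-alikes from the thing itself.
- optics.masks_of(camera, target): "mask" (400x640 bool, what is visible of it) and "bbox" ([left, top, width, height] in pixels, round what is visible of it).
The state is a dict: "time": time; "joints": joint angles; "qvel": joint speeds; "tau": joint torques, N m; "eef_pos": TCP position; "tcp_rot": TCP orientation; "force": force on the tool from outside, world axes, zero at the start; "moment": the same for the moment, N m; "finger_gap": finger opening in m.
Only numpy, scipy, OpenCV 4.12 (cv2) and the standard library are available. Lean on these libraries where they do the work, as an engineer would, in place of code of your own. Each camera call takes 0.05 s, during which the arm holds its last target. There are 200 camera calls.

## Task

Pull the pump cover straight out from under the front of the grey riser by its yellow fin and let go of it on the liner, then take it by its orange knob and lay it squarely on the black gasket of the blue pump housing. Then tighten the four red clamps clockwise in crisscross order in two passes: first turn each about half-way (45 degrees), one diagonal pair and then the other, then turn each to its stop in the same crisscross manner. Do not drop the cover or disturb the other things lying about.

Things in the scene. Friction and masses are not known exactly. Their poses are not given: they have to be found in the camera images.
- seat (a point): Centre of the black rectangular gasket (128 x 108) on top of the fixed blue pump housing (166 in x, 204 in y, 56 tall, plus 4 of gasket; brass pipe stubs stick out 22 at both y ends). This point is on the gasket's top face, 60 above the liner. x, y = the housing's axes: the cover's long side goes along x; z up. The four clamp posts stand at x = +-45, y = +-78; open clamps leave the space above the gasket free; their lobes turn 2.5 above the laid cover's top.
- cover_knob (a point): Orange grip bar in the middle of the loose dark-grey metal cover, 44 long (along its x) x 14 thick (y) x 26 tall; this point is the bar's centre, on the cover's middle, 27 above the cover's underside. The cover's plate is 120 (x) x 100 (y) x 8 thick, about 0.35 kg; bar from 14 to 40 above the underside. It lies flat at the start. On the gasket it may lie with its fin to either x side.
- cover_fin (a point): Yellow upright fin on a tongue at the cover's -x edge, 22 long (x) x 10 thick (y), from 8 to 38 above the cover's underside. This point is its centre: 72 from the knob along the cover's -x and 23 above the underside.
- cover: The whole loose dark-grey cover; origin at the middle of its underside, axes as above.
- riser: Fixed low grey bridge shelf standing on the liner. Its top board spans x = +10 to +140 and y = +-92 in its own frame, underside 58 and top 68 above the liner, side walls at y = +-88 (8 thick), open in front. Origin on the liner 10 in front of the board's front edge; its -x points out of the front. The cover starts under it with only its fin end sticking out in front, centre at about x = +35 to +43.
- clamp1_grip (a point): Quarter-turn clamp at the housing's -x +y corner (housing frame). Red grip bar 40 long x 12 thick x 30 tall; this point is the bar's centre, 37 above the seat (97 above the liner), bar bottom 22 above the seat. x = along the bar, the way the steel lobe points; z = up.
- clamp2_grip (a point): Quarter-turn clamp at the housing's +x +y corner (housing frame). Red grip bar 40 long x 12 thick x 30 tall; this point is the bar's centre, 37 above the seat (97 above the liner), bar bottom 22 above the seat. x = along the bar, the way the steel lobe points; z = up.
- clamp3_grip (a point): Quarter-turn clamp at the housing's +x -y corner (housing frame). Red grip bar 40 long x 12 thick x 30 tall; this point is the bar's centre, 37 above the seat (97 above the liner), bar bottom 22 above the seat. x = along the bar, the way the steel lobe points; z = up.
- clamp4_grip (a point): Quarter-turn clamp at the housing's -x -y corner (housing frame). Red grip bar 40 long x 12 thick x 30 tall; this point is the bar's centre, 37 above the seat (97 above the liner), bar bottom 22 above the seat. x = along the bar, the way the steel lobe points; z = up.
- clamp1 (a joint): Angle of that clamp (rad). It grows clockwise seen from above: 0 = open, 0.785 = half-way, 1.571 = stop (fully tight, lobe over the cover's edge). Light even friction of about 0.06 N m, stays where left. Its diagonal partner is clamp3.
- clamp2 (a joint): Angle of that clamp (rad). It grows clockwise seen from above: 0 = open, 0.785 = half-way, 1.571 = stop (fully tight, lobe over the cover's edge). Light even friction of about 0.06 N m, stays where left. Its diagonal partner is clamp4.
- clamp3 (a joint): Angle of that clamp (rad). It grows clockwise seen from above: 0 = open, 0.785 = half-way, 1.571 = stop (fully tight, lobe over the cover's edge). Light even friction of about 0.06 N m, stays where left. Its diagonal partner is clamp1.
- clamp4 (a joint): Angle of that clamp (rad). It grows clockwise seen from above: 0 = open, 0.785 = half-way, 1.571 = stop (fully tight, lobe over the cover's edge). Light even friction of about 0.06 N m, stays where left. Its diagonal partner is clamp2.
- wrench: Bystander: chrome adjustable wrench lying flat behind the housing, 180 long (x), 55 wide, 13 tall; origin at its middle, underside.
- tape: Bystander: roll of white plumber's tape on a blue spool lying flat, 58 diameter, 20 tall; origin under its centre.
- nut: Bystander: brass compression nut in front of the housing, 34 across, 23 tall; origin under its centre.
- funnel: Bystander: small red funnel standing mouth down, 62 diameter, 62 tall; origin under its centre.
- can: Bystander: green can, 52 diameter, 115 tall, between housing and riser; origin under its centre.
- jar: Bystander: white jar with blue lid on top of the riser, 44 diameter, 45 tall; origin under its centre.
- elbow: Bystander: copper pipe elbow lying flat, legs 45 long, 24 thick; origin under its corner.
There are look-alikes about, which are no part of the job. Several things look just like the cover: the one meant starts farthest from the robot's base.

How it is judged:
On the way, in this order (a step that is already met when the one before it is completed fails the run):
1. the cover is out in front of the riser, flat on the liner and let go (x of cover_knob in the frame of riser below -0.035 m and height (world z) of cover_knob below 0.033 m and angle between cover_knob's own z axis and vertical below 0.06 rad and contact force between the fingers and cover below 0.05 N), for 0.1 s.
2. the cover lies squarely on the gasket, let go, with all clamps still open (horizontal distance between cover_knob and seat below 0.009 m and z of cover_knob in the frame of seat below 0.031 m and angle between the x axis of cover_knob and the x axis of seat, either way round below 0.15 rad and angle between cover_knob's own z axis and vertical below 0.05 rad and contact force between the fingers and cover below 0.05 N and value of joint each of clamp1, clamp2, clamp3, clamp4 below 0.35 rad), for 0.1 s.
3. first pass: one diagonal pair is half-way, the other pair still open (((value of joint clamp1 between 0.5 and 1.15 rad and value of joint clamp3 between 0.5 and 1.15 rad and value of joint each of clamp2, clamp4 below 0.35 rad) or (value of joint clamp2 between 0.5 and 1.15 rad and value of joint clamp4 between 0.5 and 1.15 rad and value of joint each of clamp1, clamp3 below 0.35 rad))), for 0.1 s.
4. first pass done: all four half-way (value of joint clamp1 between 0.5 and 1.15 rad and value of joint clamp2 between 0.5 and 1.15 rad and value of joint clamp3 between 0.5 and 1.15 rad and value of joint clamp4 between 0.5 and 1.15 rad), for 0.1 s.
5. second pass: one diagonal pair is at the stop, the other pair still half-way (((value of joint each of clamp1, clamp3 above 1.38 rad and value of joint clamp2 between 0.5 and 1.15 rad and value of joint clamp4 between 0.5 and 1.15 rad) or (value of joint each of clamp2, clamp4 above 1.38 rad and value of joint clamp1 between 0.5 and 1.15 rad and value of joint clamp3 between 0.5 and 1.15 rad))), for 0.1 s.
6. second pass done: all four at the stop (value of joint each of clamp1, clamp2, clamp3, clamp4 above 1.38 rad), for 0.1 s.
At the end, for the whole second after the job is handed in: All four clamps within 0.19 rad of their stop (above 1.38 rad), and the cover flat on the gasket, let go and at rest, its middle within 9 mm of the seat's, its long side within 0.15 rad of the housing's x (fin to either side) (all of step 6 and horizontal distance between cover_knob and seat below 0.009 m and z of cover_knob in the frame of seat below 0.031 m and angle between the x axis of cover_knob and the x axis of seat, either way round below 0.15 rad and angle between cover_knob's own z axis and vertical below 0.05 rad and contact force between the fingers and cover below 0.05 N and linear speed of cover below 0.02 m/s); the robot touches nothing.
It fails at once if a clamp turned well past half-way while another is not yet half-way (under 0.45 rad) (value of joint any of clamp1, clamp2, clamp3, clamp4 above 1.22 rad and value of joint any of clamp1, clamp2, clamp3, clamp4 below 0.45 rad).
It fails at once if the cover dropped: let go more than 15 mm above the gasket, or in mid-air between liner and gasket ((contact force between the fingers and cover below 0.05 N and height (world z) of cover_knob above 0.102 m) or (contact force between the fingers and cover below 0.05 N and height (world z) of cover_knob between 0.045 and 0.078 m)).
It fails at once if a bystander pushed more than 30 mm or knocked over (distance of any of wrench, tape, nut, funnel, can, jar, elbow from where it was at the start of the episode above 0.03 m or angle between any of wrench, tape, nut, funnel, can, jar, elbow's own z axis and vertical above 0.5 rad).
It also fails if it takes over 72 s, if anything falls off the work surface, if the arm or the gripper's body presses on something with over 40 N, if the wrist force passes 120 N, or if a joint passes its speed limit or range.

## Working session

There is one attempt and no reset: what is moved stays moved. The work goes in short steps, Python scripts to look and compute and a tool call to move; the robot and the scene stay as the last step left them, time stands still between calls to the robot, and variables do not carry over. Pictures are saved under pics/ and viewed, about 8 in all and at most 12, crops included, and the job is handed in when it is done.

Besides the shell and the picture viewer there is one more tool, called after "Emit:" as a command line: name --argument value ..., lists and objects as JSON in quotes. move_arm: Moves the arm, as the interface text tells. Its arguments: {"type":"object","properties":{"series":{"type":"array"},"newtons":{"type":"number"}},"required":["series"]}

```bash
mkdir -p pics
cat > h.py <<'E'
import numpy as np, cv2
from scipy.spatial.transform import Rotation as Ro
from bench import ctrl, optics
def K(c):
    f=200/np.tan(np.radians(c['fovy'])/2); return f,c['cx'],c['cy']
def cam2world(name,s=None):
    c=optics.calibration(name)
    if name=='wrist':
        T=np.eye(4);T[:3,:3]=Ro.from_rotvec(s['tcp_rot']).as_matrix();T[:3,3]=s['eef_pos'];return T@np.array(c['mount'])
    T=np.eye(4);R=np.array(c['R']);T[:3,:3]=R.T;T[:3,3]=-R.T@np.array(c['t']);return T
def shot(name):
    s=ctrl.sense();im,d=optics.camera(name);f,cx,cy=K(optics.calibration(name))
    v,u=np.mgrid[:400,:640];P=np.stack([(u-cx)/f*d,(v-cy)/f*d,d],-1)
    T=cam2world(name,s);return im,d,P@T[:3,:3].T+T[:3,3]
E
python3 - <<'E'
from h import *
s=ctrl.sense();print({k:np.round(v,3).tolist() for k,v in s.items()})
for n in('top','side'):
    im,d,W=shot(n);cv2.imwrite(f'pics/{n}0.png',im);np.savez(f'{n}0.npz',im=im,d=d,W=W)
    for t in ['cover','cover_knob','cover_fin','riser','clamp1_grip','seat','can','jar','wrench','tape','nut','funnel','elbow']:
        for m in optics.masks_of(n,t)[:6]:
            k=m['mask']&(d>0)
            if k.sum(): p=W[k];print(n,t,round(m['score'],2),m['bbox'],np.round(np.median(p,0),3),'zmax',round(np.percentile(p[:,2],95),3))
E
```

```text
{'time': 0.0, 'joints': [1.003, 0.259, 0.021, 1.334, 0.0, 1.418], 'qvel': [-0.001, -0.0, 0.001, 0.001, -0.0, 0.001], 'tau': [-0.001, -55.565, 34.453, 0.014, -0.0, -0.0], 'eef_pos': [0.221, 0.503, 0.231], 'tcp_rot': [-0.647, -3.074, 0.002], 'force': [0.556, -0.159, 0.12], 'moment': [-0.054, 0.008, 0.061], 'finger_gap': 0.086}
top cover 0.88 [412.4, 241.2, 44.3, 45.9] [ 0.307 -0.341  0.008] zmax 0.037
top cover 0.85 [365.1, 189.4, 33.7, 20.7] [ 0.52  -0.184  0.007] zmax 0.033
top cover_knob 0.86 [406.6, 243.0, 50.0, 46.4] [ 0.307 -0.343  0.008] zmax 0.037
top cover_knob 0.85 [362.8, 185.4, 36.7, 25.9] [ 0.52  -0.185  0.007] zmax 0.028
top cover_knob 0.83 [253.9, 243.5, 51.2, 41.6] [0.315 0.13  0.007] zmax 0.037
top cover_fin 0.97 [257.4, 242.7, 46.1, 45.3] [0.315 0.13  0.007] zmax 0.037
top cover_fin 0.84 [367.0, 187.6, 31.0, 24.0] [ 0.523 -0.184  0.008] zmax 0.033
top riser 0.85 [354.8, 143.5, 70.0, 55.1] [ 0.594 -0.217  0.067] zmax 0.071
top clamp1_grip 0.7 [228.3, 194.6, 8.8, 19.7] [0.494 0.264 0.096] zmax 0.113
top seat 0.82 [220.4, 164.8, 79.1, 58.4] [0.529 0.186 0.056] zmax 0.108
[... 1937 characters left out ...]
.168 0.011] zmax 0.015
side wrench 0.26 [364.9, 230.7, 92.1, 91.5] [ 0.587 -0.253  0.068] zmax 0.07
side tape 0.72 [346.3, 313.7, 31.9, 36.4] [ 0.458 -0.303  0.02 ] zmax 0.023
side tape 0.72 [393.6, 194.0, 19.4, 22.3] [ 0.707 -0.007  0.021] zmax 0.026
side nut 0.68 [252.1, 166.9, 10.4, 15.7] [0.417 0.236 0.016] zmax 0.025
side nut 0.28 [313.1, 236.0, 27.8, 33.2] [ 0.477 -0.09   0.019] zmax 0.057
side nut 0.26 [264.8, 123.2, 87.5, 90.3] [0.522 0.154 0.057] zmax 0.108
side funnel 0.56 [313.5, 237.0, 27.3, 30.4] [ 0.476 -0.09   0.019] zmax 0.057
side funnel 0.26 [305.2, 126.9, 18.6, 19.4] [0.584 0.262 0.093] zmax 0.112
side elbow 0.67 [394.7, 192.0, 21.4, 23.0] [ 0.707 -0.007  0.021] zmax 0.026
```

View pics/top0.png

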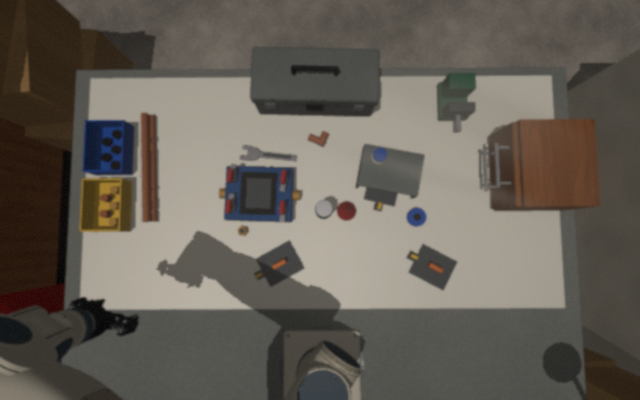

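View pics/side0.png

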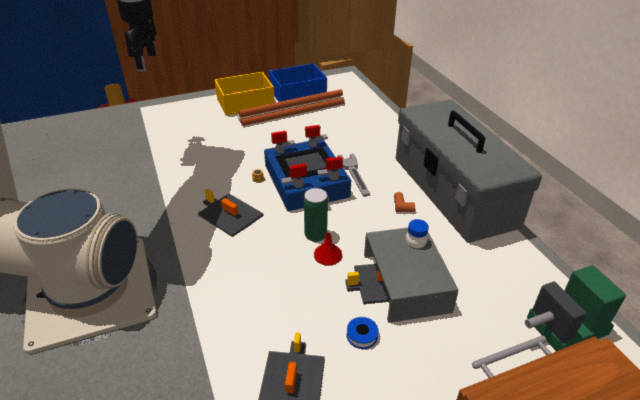

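Three cover look-alikes appear in the top view. One is at (378,196), with its fin end sticking out of the riser, about 0.55 m from the base. The others lie open at (280,263), about 0.34 m, and (434,265), about 0.46 m. The one under the riser fits: it is the farthest and the only one under the riser. I'll confirm it in a crop and measure.

Run:
```python
from h import *
for n in('top','side'):
    z=np.load(f'{n}0.npz');im,W=z['im'],z['W'];hsv=cv2.cvtColor(im,cv2.COLOR_BGR2HSV).astype(int);H,S,V=[hsv[...,i] for i in range(3)]
    def box(x0,x1,y0,y1,z0,z1): return (W[...,0]>x0)&(W[...,0]<x1)&(W[...,1]>y0)&(W[...,1]<y1)&(W[...,2]>z0)&(W[...,2]<z1)
    y=(H>18)&(H<35)&(S>120)&(V>60)&box(.43,.58,-.26,-.12,.012,.05)
    print(n,'fin',y.sum(),np.round(W[y].mean(0),3),np.round(W[y&(W[...,2]>.03)].mean(0),3))
    r=box(.5,.75,-.4,-.08,.06,.075)
    q=W[r][:,:2].astype(np.float32);print(n,'riser',cv2.minAreaRect(q),np.round(cv2.boxPoints(cv2.minAreaRect(q)),3).tolist())
    red=((H<8)|(H>172))&(S>120)&(V>60)&box(.42,.65,.06,.32,.105,.13)
    k,l=cv2.connectedComponents(red.astype(np.uint8))
    for i in range(1,k):
        p=W[l==i]
        if len(p)>8: print(n,'clamp',len(p),np.round(p.mean(0),3),'ext',np.round(np.ptp(p,0),3))
    liner=box(.35,.4,-.15,0,-.02,.03);print('liner',np.median(W[liner][:,2]))
im=np.load('top0.npz')['im'][130:230,330:450];im2=np.load('side0.npz')['im'][215:315,320:440]
cv2.imwrite('pics/crop.png',np.vstack([cv2.resize(a,None,fx=3,fy=3,interpolation=3)for a in(im,im2)])[:600])
print(np.round(optics.calibration('wrist')['mount'],3), optics.calibration('wrist')['fovy'])
```

```text
top fin 25 [ 0.495 -0.179  0.034] [ 0.495 -0.18   0.037]
top riser ((0.5998950004577637, -0.21187731623649597), (0.18402716517448425, 0.13089482486248016), 78.7467041015625) [[0.5180000066757202, -0.289000004529953], [0.6460000276565552, -0.3149999976158142], [0.6819999814033508, -0.1340000033378601], [0.5540000200271606, -0.10899999737739563]]
top clamp 48 [0.578 0.265 0.11 ] ext [0.036 0.012 0.009]
top clamp 50 [0.574 0.109 0.111] ext [0.035 0.012 0.01 ]
top clamp 50 [0.489 0.267 0.111] ext [0.035 0.013 0.009]
top clamp 50 [0.484 0.113 0.11 ] ext [0.035 0.012 0.009]
liner -0.00029013413995671034
side fin 137 [ 0.493 -0.182  0.028] [ 0.494 -0.181  0.037]
side riser ((0.6007055044174194, -0.21044379472732544), (0.18782879412174225, 0.13169264793395996), 79.09660339355469) [[0.5180000066757202, -0.28999999165534973], [0.6480000019073486, -0.3149999976158142], [0.6830000281333923, -0.13099999725818634], [0.5540000200271606, -0.10599999874830246]]
side clamp 62 [0.578 0.264 0.11 ] ext [0.038 0.018 0.01 ]
side clamp 66 [0.489 0.266 0.11 ] ext [0.038 0.016 0.01 ]
side clamp 82 [0.573 0.108 0.11 ] ext [0.039 0.018 0.01 ]
side clamp 92 [0.484 0.111 0.11 ] ext [0.041 0.016 0.01 ]
liner 0.0012568412727753664
[[-0.001 -0.958 -0.287  0.074]
 [ 1.    -0.001 -0.001 -0.   ]
 [ 0.001 -0.287  0.958 -0.142]
 [ 0.     0.     0.     1.   ]] 60.416758433048614
```

View pics/crop.png

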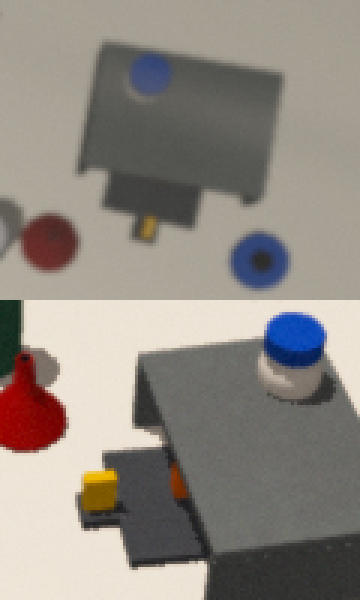

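The crop confirms it: the yellow fin is at about (148,228) in the upper half and (98,490) in the lower half, with the orange knob just under the riser edge at (178,480). This is the cover meant. The measured heights agree: fin top 37 mm, riser top 68 mm, clamp tops 111 mm.

```bash
cat >> h.py <<'E'
def yaw():
    R=Ro.from_rotvec(ctrl.sense()['tcp_rot']).as_matrix();return np.arctan2(R[1,0],R[0,0]),R
def plan(*targets):
    """each (x,y,z,yaw of tool x in deg): turn first, then shift in turned tool axes"""
    s=ctrl.sense();p=np.array(s['eef_pos']);a,R=yaw()
    print('t',round(s['time'],2),'at',np.round(p,4),'yaw',round(np.degrees(a),2),'tilt',np.round(R[:2,2],4),'F',np.round(s['force'],1),'gap',round(s['finger_gap'],4),'j6',round(s['joints'][5],2))
    for t in targets:
        b=np.radians(t[3]);turn=-(b-a+np.pi)%(2*np.pi)
        turn=turn-2*np.pi if turn>np.pi else turn
        turn=-((b-a+np.pi)%(2*np.pi)-np.pi)
        d=np.array(t[:3])-p;x=np.array([np.cos(b),np.sin(b)]);y=np.array([np.sin(b),-np.cos(b)])
        print('turn z %.4f  shift %.4f %.4f %.4f'%(turn,d[:2]@x,d[:2]@y,-d[2]));p,a=np.array(t[:3]),b
E
python3 - <<'E'
from h import *
plan((.485,-.178,.15,168.5))
E
```

```text
t 1.4 at [0.2217 0.5034 0.2313] yaw 156.23 tilt [ 0. -0.] F [0.5 0.3 0.2] gap 0.0853 j6 1.42
turn z -0.2141  shift -0.3939 -0.6152 0.0813
```

Emit:
move_arm --series '[[[0, 0, 0], [0, 0, -0.107], 0.06], [[0, 0, 0], [0, 0, -0.107], 0.06], [[-0.0246, -0.0385, 0.005], [0, 0, 0], 0.06], [[-0.0246, -0.0385, 0.005], [0, 0, 0], 0.06], [[-0.0246, -0.0385, 0.005], [0, 0, 0], 0.06]]'

```text
time: 1.9
eef_pos: [0.271, 0.3742, 0.2159]
tcp_rot: [0.313, 3.126, -0.0]
force: [1.0, 0.7, 0.5]
finger_gap: 0.0601
```

Emit:
move_arm --series '[[[-0.0246, -0.0385, 0.005], [0, 0, 0], 0.06], [[-0.0246, -0.0385, 0.005], [0, 0, 0], 0.06], [[-0.0246, -0.0385, 0.005], [0, 0, 0], 0.06], [[-0.0246, -0.0385, 0.005], [0, 0, 0], 0.06], [[-0.0246, -0.0385, 0.005], [0, 0, 0], 0.06]]'

```text
time: 2.4
eef_pos: [0.3533, 0.1606, 0.1914]
tcp_rot: [0.314, 3.125, 0.001]
force: [1.3, 0.2, -0.5]
finger_gap: 0.0597
```

Emit:
move_arm --series '[[[-0.0246, -0.0385, 0.005], [0, 0, 0], 0.06], [[-0.0246, -0.0385, 0.005], [0, 0, 0], 0.06], [[-0.0246, -0.0385, 0.005], [0, 0, 0], 0.06], [[-0.0246, -0.0385, 0.005], [0, 0, 0], 0.06], [[-0.0246, -0.0385, 0.005], [0, 0, 0], 0.06]]'

```text
time: 2.9
eef_pos: [0.4356, -0.0529, 0.1663]
tcp_rot: [0.315, 3.125, -0.0]
force: [0.5, 0.6, 0.6]
finger_gap: 0.0601
```

Emit:
move_arm --series '[[[-0.0246, -0.0385, 0.005], [0, 0, 0], 0.06], [[-0.0246, -0.0385, 0.005], [0, 0, 0], 0.06], [[-0.0246, -0.0385, 0.005], [0, 0, 0], 0.06], [[0, 0, 0], [0, 0, 0], 0.06]]'

```text
time: 3.3
eef_pos: [0.4859, -0.1834, 0.1501]
tcp_rot: [-0.321, -3.125, 0.001]
force: [-0.2, -0.1, -0.0]
finger_gap: 0.0597
```

Run:
```python
from h import *
im,d,W=shot('wrist');cv2.imwrite('pics/w1.png',im);np.savez('w1.npz',im=im,W=W)
hsv=cv2.cvtColor(im,cv2.COLOR_BGR2HSV).astype(int);H,S,V=[hsv[...,i] for i in range(3)]
y=(H>18)&(H<35)&(S>120)&(V>60)&(W[...,2]>.034)&(W[...,2]<.045)
p=W[y];print('fin',y.sum(),cv2.minAreaRect(p[:,:2].astype(np.float32)),np.round(np.median(p,0),4))
dark=(V<100)&(S<90)&(W[...,2]>.003)&(W[...,2]<.014)&(abs(W[...,0]-.5)<.12)&(abs(W[...,1]+.19)<.09)
k,l,st,_=cv2.connectedComponentsWithStats(dark.astype(np.uint8));i=1+np.argmax(st[1:,4]);q=W[l==i]
r=cv2.minAreaRect(q[:,:2].astype(np.float32));print('plate',r,np.round(cv2.boxPoints(r),3).tolist(),np.median(q[:,2]))
plan()
```

```text
fin 890 ((0.41632455587387085, -0.23040468990802765), (0.20652250945568085, 0.020293911918997765), 33.07838821411133) [ 0.3437 -0.2752  0.0374]
plate ((0.5248028635978699, -0.1875181347131729), (0.09989222139120102, 0.08837258070707321), 76.88834381103516) [[0.4699999988079071, -0.22599999606609344], [0.5569999814033508, -0.2460000067949295], [0.5789999961853027, -0.14900000393390656], [0.49300000071525574, -0.1289999932050705]] 0.007520087703020484
t 3.35 at [ 0.4848 -0.1811  0.1503] yaw 168.3 tilt [-0.001   0.0004] F [-0.2 -0.2 -0.4] gap 0.0602 j6 -0.32
```

View pics/w1.png

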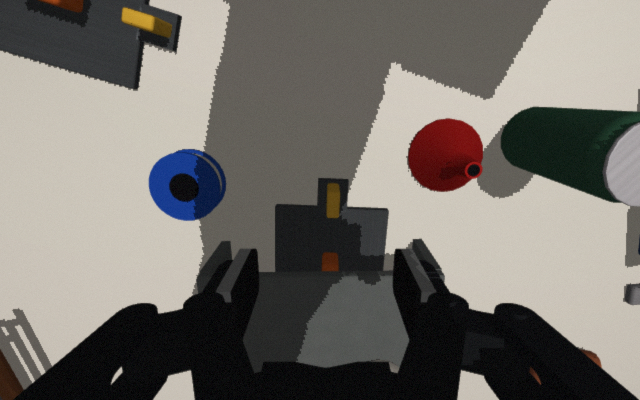

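The wrist view shows the target fin at (333,200) and the knob edge at (330,261) under the riser front. The look-alike's fin is at (145,20). My fin mask mixed the two fins, so I'll split them.

Run:
```python
from h import *
z=np.load('w1.npz');im,W=z['im'],z['W']
hsv=cv2.cvtColor(im,cv2.COLOR_BGR2HSV).astype(int);H,S,V=[hsv[...,i] for i in range(3)]
B=(W[...,0]>.46)&(W[...,0]<.53)&(W[...,1]>-.23)&(W[...,1]<-.13)
y=(H>18)&(H<35)&(S>120)&(V>50)&B&(W[...,2]>.034)&(W[...,2]<.045)
p=W[y];print('fin',y.sum(),cv2.minAreaRect(p[:,:2].astype(np.float32)),np.round(p.mean(0),4))
r=(W[...,2]>.06)&(W[...,2]<.072)&(W[...,0]>.5)&(W[...,1]>-.27)&(W[...,1]<-.13)&(np.arange(640)[None]>262)&(np.arange(640)[None]<390)
rr=[];
for c in range(262,390):
    i=np.flatnonzero(r[:,c]); 
    if len(i): rr.append(W[i[0],c,:2])
rr=np.array(rr);print('riser front', np.polyfit(rr[:,1],rr[:,0],1),rr.mean(0),len(rr))
kn=((H<16)|(H>172))&(S>120)&(V>40)&(W[...,0]>.5)&(W[...,0]<.6)&(W[...,1]<-.13);print('knob',kn.sum(),np.round(W[kn].mean(0),4))
f=p.mean(0);u=np.array([np.cos(-.215),np.sin(-.215)])
plan((f[0],f[1],.06,167.7),(f[0],f[1],.012,167.7))
```

```text
fin 339 ((0.49458959698677063, -0.17940519750118256), (0.009442092850804329, 0.021398980170488358), 78.27713012695312) [ 0.494  -0.1794  0.0373]
riser front [0.19541495 0.57584033] [ 0.537921   -0.19404519] 127
knob 381 [ 0.5545 -0.2561  0.0277]
t 3.35 at [ 0.4848 -0.1811  0.1503] yaw 168.3 tilt [-0.001   0.0004] F [-0.2 -0.2 -0.4] gap 0.0602 j6 -0.32
turn z 0.0105  shift -0.0086 0.0036 0.0903
turn z -0.0000  shift 0.0000 0.0000 0.0480
```

Emit:
move_arm --series '[[[-0.009, 0.0035, 0.035], [0, 0, 0], 0.045], [[0, 0, 0.045], [0, 0, 0], 0.045], [[0, 0, 0.035], [0, 0, 0], 0.045], [[0, 0, 0.019], [0, 0, 0], 0.045], [[0, 0, 0], [0, 0, 0], 0.0]]' --newtons 40

```text
time: 3.85
eef_pos: [0.4922, -0.1753, 0.0152]
tcp_rot: [-0.313, -3.121, -0.003]
force: [-1.0, 0.4, 0.6]
finger_gap: 0.032
```

Emit:
move_arm --series '[[[0, 0, 0], [0, 0, 0], 0.0], [[0, 0, 0], [0, 0, 0], 0.0], [[0, 0, 0], [0, 0, 0], 0.0]]' --newtons 40

```text
time: 4.15
eef_pos: [0.4946, -0.1772, 0.0186]
tcp_rot: [0.314, 3.124, -0.001]
force: [-1.3, 1.8, 4.1]
finger_gap: 0.0092
```

Emit:
move_arm --series '[[[0.008, 0, 0], [0, 0, 0], 0.0], [[0.012, 0, 0], [0, 0, 0], 0.0], [[0.013, 0, 0], [0, 0, 0], 0.0], [[0.013, 0, 0], [0, 0, 0], 0.0], [[0.013, 0, 0], [0, 0, 0], 0.0]]'

```text
time: 4.65
eef_pos: [0.4369, -0.166, 0.0186]
tcp_rot: [0.315, 3.122, -0.002]
force: [6.1, -1.3, 6.5]
finger_gap: 0.0089
```

Emit:
move_arm --series '[[[0.013, 0, 0], [0, 0, 0], 0.0], [[0.013, 0, 0], [0, 0, 0], 0.0], [[0.013, 0, 0], [0, 0, 0], 0.0], [[0.01, 0, 0], [0, 0, 0], 0.0], [[0, 0, 0], [0, 0, 0], 0.0]]'

```text
time: 5.15
eef_pos: [0.3876, -0.1559, 0.0185]
tcp_rot: [0.315, 3.123, -0.003]
force: [-1.9, -0.3, 12.9]
finger_gap: 0.009
```

Emit:
move_arm --series '[[[0, 0, 0], [0, 0, 0], 0.04], [[0, 0, 0], [0, 0, 0], 0.04], [[0, 0, 0], [0, 0, 0], 0.04], [[0, 0, -0.04], [0, 0, 0], 0.04], [[0, 0, -0.04], [0, 0, 0], 0.04]]'

```text
time: 5.65
eef_pos: [0.3871, -0.1549, 0.0974]
tcp_rot: [-0.315, -3.123, -0.003]
force: [1.1, 0.0, 0.0]
finger_gap: 0.0401
```

Emit:
move_arm --series '[[[-0.02, 0, -0.04], [0, 0, 0], 0.04], [[-0.02, 0, -0.01], [0, 0, 0], 0.04], [[0, 0, 0], [0, 0, 0], 0.04]]'

```text
time: 5.95
eef_pos: [0.4298, -0.1646, 0.1489]
tcp_rot: [0.314, 3.122, -0.003]
force: [-0.7, -0.3, -0.4]
finger_gap: 0.0402
```

```bash
cat > k.py <<'E'
from h import *
def knob(tag):
    im,d,W=shot('wrist');cv2.imwrite(f'pics/{tag}.png',im)
    hsv=cv2.cvtColor(im,cv2.COLOR_BGR2HSV).astype(int);H,S,V=[hsv[...,i] for i in range(3)]
    p0=np.array(ctrl.sense()['eef_pos']);B=np.hypot(W[...,0]-p0[0],W[...,1]-p0[1])<.12
    for n,h in(('knob',((H<16)|(H>172))),('fin',(H>18)&(H<35))):
        m=h&(S>120)&(V>50)&B&(W[...,2]>.015)&(W[...,2]<.06)
        k,l,st,_=cv2.connectedComponentsWithStats(m.astype(np.uint8))
        for i in range(1,k):
            if st[i,4]<60: continue
            q=W[l==i];zt=np.percentile(q[:,2],90);q=q[q[:,2]>zt-.004];c=cv2.minAreaRect(q[:,:2].astype(np.float32))
            print(n,len(q),'z',round(zt,4),np.round(c[0],4),np.round(c[1],4),round(c[2],1),st[i,:4])
    plan()
E
python3 -c "from k import *;knob('w2')"
```

```text
knob 893 z 0.0401 [ 0.4588 -0.1709] [0.0138 0.0429] 78.9 [317 198  18  59]
knob 284 z 0.0465 [ 0.4789 -0.0818] [0.0094 0.0158] 34.8 [407 199  56  53]
fin 382 z 0.0383 [ 0.3893 -0.1562] [0.009  0.0215] 78.5 [320 124  13  32]
t 6.0 at [ 0.4279 -0.1637  0.1473] yaw 168.53 tilt [ 0.0004 -0.0003] F [-0.8 -0.1 -0.6] gap 0.04 j6 -0.35
```

View pics/w2.png

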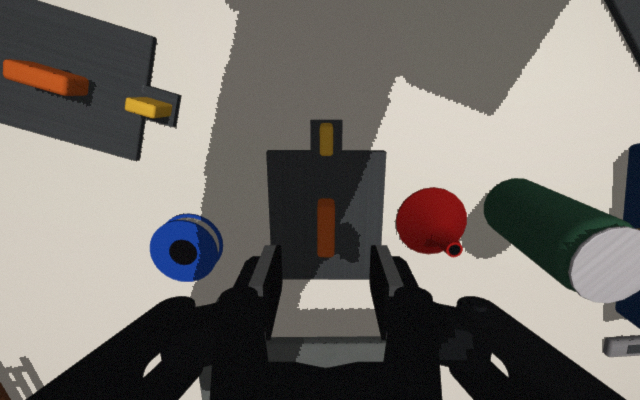

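The wrist view shows the cover clear of the riser and lying flat: knob at (326,228), fin at (326,140). The funnel, tape and can are undisturbed. The knob is about 71 mm in front of the riser origin, so I'll grasp it now.

Emit:
move_arm --series '[[[-0.0317, -0.001, 0.035], [0, 0, 0], 0.045], [[0, 0, 0.04], [0, 0, 0], 0.045], [[0, 0, 0.035], [0, 0, 0], 0.045], [[0, 0, 0.016], [0, 0, 0], 0.045], [[0, 0, 0], [0, 0, 0], 0.0]]' --newtons 60

```text
time: 6.5
eef_pos: [0.4551, -0.1693, 0.0181]
tcp_rot: [-0.314, -3.119, -0.005]
force: [-1.2, -0.2, -0.1]
finger_gap: 0.0317
```

Emit:
move_arm --series '[[[0, 0, 0], [0, 0, 0], 0.0], [[0, 0, 0], [0, 0, 0], 0.0], [[0, 0, 0], [0, 0, 0], 0.0], [[0, 0, 0], [0, 0, 0], 0.0]]'

```text
time: 6.9
eef_pos: [0.4584, -0.171, 0.0219]
tcp_rot: [0.315, 3.125, -0.001]
force: [0.4, -0.2, -2.8]
finger_gap: 0.0124
```

```bash
python3 -c "
from h import *
plan()"
```

```text
t 6.9 at [ 0.4584 -0.171   0.0219] yaw 168.5 tilt [ 0.001  -0.0006] F [ 0.4 -0.2 -2.8] gap 0.0124 j6 -0.33
```

Emit:
move_arm --series '[[[0, 0, -0.01], [0, 0, 0], 0.0], [[0, 0, -0.02], [0, 0, 0], 0.0], [[0, 0, -0.03], [0, 0, 0], 0.0], [[0, 0, -0.035], [0, 0, 0], 0.0], [[0, 0, -0.035], [0, 0, 0], 0.0]]'

```text
time: 7.4
eef_pos: [0.4579, -0.1707, 0.1535]
tcp_rot: [0.315, 3.126, -0.0]
force: [0.5, -0.5, -2.3]
finger_gap: 0.0126
```

Emit:
move_arm --series '[[[0, 0, -0.025], [0, 0, 0], 0.0], [[0, 0, -0.005], [0, 0, -0.05], 0.0], [[0, 0, 0], [0, 0, -0.065], 0.0], [[0, 0, 0], [0, 0, -0.058], 0.0], [[0, 0, 0], [0, 0, 0], 0.0]]'

```text
time: 7.9
eef_pos: [0.4581, -0.1708, 0.1822]
tcp_rot: [0.042, 3.141, -0.001]
force: [0.2, -0.0, -2.4]
finger_gap: 0.0128
```

```bash
python3 -c "
from k import *
knob('w3')
plan((.531,.188,.18,178.4))"
```

```text
knob 81 z 0.0555 [ 0.4795 -0.0822] [0.0081 0.0132] 48.7 [428 178  21  45]
t 7.95 at [ 0.4581 -0.1708  0.182 ] yaw 178.33 tilt [ 0.0006 -0.0003] F [-0.3  0.5 -3.4] gap 0.0126 j6 -0.5
t 7.95 at [ 0.4581 -0.1708  0.182 ] yaw 178.33 tilt [ 0.0006 -0.0003] F [-0.3  0.5 -3.4] gap 0.0126 j6 -0.5
turn z -0.0011  shift -0.0628 0.3607 0.0020
```

View pics/w3.png

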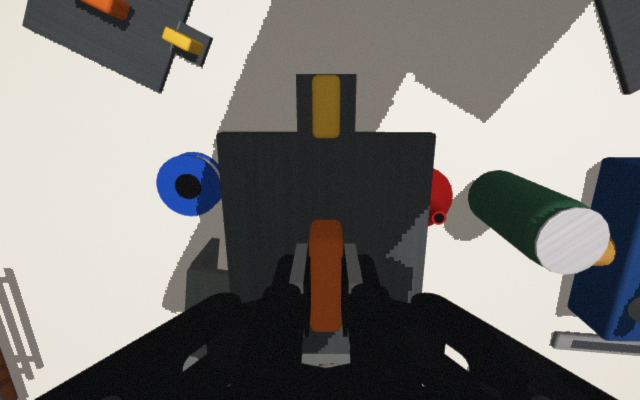

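The wrist view shows the cover held level by its knob (326,270) with the fin at (326,106), square to the tool. I'll carry it over the can to above the housing.

Emit:
move_arm --series '[[[-0.003, 0.018, 0], [0, 0, 0], 0.0], [[-0.0065, 0.038, 0], [0, 0, 0], 0.0], [[-0.0065, 0.038, 0], [0, 0, 0], 0.0], [[-0.0065, 0.038, 0], [0, 0, 0], 0.0], [[-0.0065, 0.038, 0], [0, 0, 0], 0.0]]'

```text
time: 8.45
eef_pos: [0.492, -0.0003, 0.1817]
tcp_rot: [0.047, 3.141, -0.0]
force: [1.2, 0.8, -1.8]
finger_gap: 0.0125
```

Emit:
move_arm --series '[[[-0.0065, 0.038, 0], [0, 0, 0], 0.0], [[-0.0065, 0.038, 0], [0, 0, 0], 0.0], [[-0.0065, 0.038, 0], [0, 0, 0], 0.0], [[-0.0065, 0.038, 0], [0, 0, 0], 0.0], [[-0.006, 0.027, 0], [0, 0, 0], 0.0]]'

```text
time: 8.95
eef_pos: [0.5288, 0.1786, 0.1816]
tcp_rot: [0.045, 3.141, 0.001]
force: [-0.4, -0.9, -2.2]
finger_gap: 0.0126
```

Emit:
move_arm --series '[[[-0.002, 0.012, 0], [0, 0, 0], 0.0], [[0, 0, 0], [0, 0, 0], 0.0]]'

```text
time: 9.15
eef_pos: [0.5312, 0.1894, 0.1811]
tcp_rot: [-0.042, -3.141, 0.0]
force: [0.3, 0.8, -2.8]
finger_gap: 0.0128
```

```bash
cat > c.py <<'E'
from h import *
def clamps(tag,cam='wrist'):
    im,d,W=shot(cam);cv2.imwrite(f'pics/{tag}.png',im)
    hsv=cv2.cvtColor(im,cv2.COLOR_BGR2HSV).astype(int);H,S,V=[hsv[...,i] for i in range(3)]
    m=((H<7)|(H>172))&(S>130)&(V>40)&(W[...,2]>.106)&(W[...,2]<.125)&(abs(W[...,0]-.53)<.1)&(abs(W[...,1]-.19)<.13)
    k,l,st,_=cv2.connectedComponentsWithStats(m.astype(np.uint8))
    for i in range(1,k):
        if st[i,4]<15: continue
        q=W[l==i];c=cv2.minAreaRect(q[:,:2].astype(np.float32))
        print('clamp',len(q),np.round(c[0],4),np.round(c[1],4),round(c[2],1),'z',round(np.median(q[:,2]),4),st[i,:4])
    return im,d,W
E
python3 -c "
from c import *
clamps('w4');plan((.531,.188,.18,178.4))"
```

```text
clamp 1266 [0.485 0.114] [0.0121 0.0392] 87.4 z 0.1112 [191 113  24  64]
clamp 1264 [0.4901 0.2691] [0.0126 0.0395] 86.1 z 0.1111 [437 114  29  65]
clamp 842 [0.5735 0.1111] [0.0121 0.0382] 81.3 z 0.1111 [206 247  20  51]
clamp 810 [0.5775 0.2661] [0.0115 0.035 ] 83.2 z 0.1111 [424 248  27  48]
t 9.2 at [0.531  0.1884 0.1811] yaw 178.42 tilt [-0.0006 -0.0004] F [-0.4 -0.1 -2.1] gap 0.0125 j6 0.22
turn z 0.0004  shift -0.0000 -0.0004 0.0011
```

View pics/w4.png

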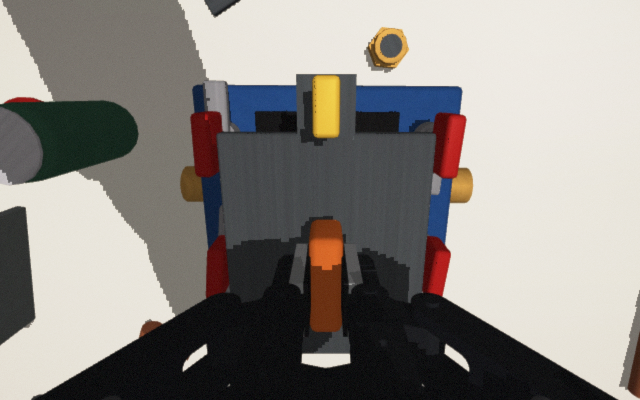

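The wrist view shows the cover centred between the four open clamps: bars at (206,145), (450,145), (217,268), (436,268). The gasket edge at (327,122) is level with the cover. Clamp centres put the seat at about (0.532, 0.189), so I'll lower the cover.

Emit:
move_arm --series '[[[-0.001, 0.001, 0.02], [0, 0, 0.003], 0.0], [[0, 0, 0.03], [0, 0, 0], 0.0], [[0, 0, 0.025], [0, 0, 0], 0.0], [[0, 0, 0.012], [0, 0, 0], 0.0], [[0, 0, 0.006], [0, 0, 0], 0.0]]'

```text
time: 9.7
eef_pos: [0.5319, 0.1882, 0.0876]
tcp_rot: [-0.051, -3.14, 0.001]
force: [0.3, -0.4, -2.2]
finger_gap: 0.0126
```

Emit:
move_arm --series '[[[0, 0, 0.003], [0, 0, 0], 0.0], [[0, 0, 0.002], [0, 0, 0], 0.0], [[0, 0, 0.001], [0, 0, 0], 0.0], [[0, 0, 0], [0, 0, 0], 0.0]]'

```text
time: 10.1
eef_pos: [0.5326, 0.1893, 0.0828]
tcp_rot: [0.048, 3.14, 0.0]
force: [0.4, -0.8, -2.5]
finger_gap: 0.0128
```

```bash
python3 -c "
from h import *
plan((.532,.189,.082,178.2))"
```

```text
t 10.1 at [0.5326 0.1893 0.0828] yaw 178.24 tilt [0.001  0.0002] F [ 0.4 -0.8 -2.5] gap 0.0128 j6 0.22
turn z 0.0006  shift 0.0006 -0.0003 0.0008
```

Emit:
move_arm --series '[[[0, 0, 0.001], [0, 0, 0], 0.0], [[0, 0, 0.001], [0, 0, 0], 0.0], [[0, 0, 0], [0, 0, 0], 0.0]]'

```text
time: 10.4
eef_pos: [0.5326, 0.1893, 0.0814]
tcp_rot: [0.048, 3.14, 0.0]
force: [-1.5, -1.3, 6.4]
finger_gap: 0.0125
```

```bash
python3 -c "
from h import *
plan((.532,.189,.082,178.2))"
```

```text
t 10.4 at [0.5326 0.1893 0.0814] yaw 178.24 tilt [0.0015 0.0002] F [-1.5 -1.3  6.4] gap 0.0125 j6 0.22
turn z 0.0007  shift 0.0006 -0.0003 -0.0006
```

Emit:
move_arm --series '[[[0, 0, -0.001], [0, 0, 0], 0.035], [[0, 0, 0], [0, 0, 0], 0.035], [[0, 0, 0], [0, 0, 0], 0.035], [[0, 0, -0.03], [0, 0, 0], 0.035], [[0, 0, -0.04], [0, 0, 0], 0.035]]'

```text
time: 10.9
eef_pos: [0.5312, 0.189, 0.1503]
tcp_rot: [-0.048, -3.137, 0.001]
force: [1.0, -0.5, -0.3]
finger_gap: 0.0352
```

Emit:
move_arm --series '[[[0.02, 0, -0.03], [0, 0, 0], 0.035], [[0.02, 0, 0], [0, 0, 0], 0.035], [[0, 0, 0], [0, 0, 0], 0.035]]'

```text
time: 11.2
eef_pos: [0.4909, 0.1907, 0.1825]
tcp_rot: [0.047, 3.14, 0.001]
force: [0.0, 0.5, 0.0]
finger_gap: 0.035
```

```bash
python3 -c "
from c import *
im,d,W=clamps('w5')
hsv=cv2.cvtColor(im,cv2.COLOR_BGR2HSV).astype(int);H,S,V=[hsv[...,i] for i in range(3)]
for n,m in (('knob',(H>6)&(H<16)&(W[...,2]>.096)&(W[...,2]<.104)),('fin',(H>18)&(H<35)&(W[...,2]>.094)&(W[...,2]<.102))):
    m=m&(S>120)&(V>40)&(abs(W[...,0]-.51)<.1)&(abs(W[...,1]-.19)<.05);q=W[m];c=cv2.minAreaRect(q[:,:2].astype(np.float32));print(n,len(q),c,np.median(q[:,2]))
plan()"
```

```text
clamp 1087 [0.4846 0.1143] [0.0116 0.0394] 87.2 z 0.1111 [198 176  23  59]
clamp 1081 [0.4896 0.2692] [0.0123 0.039 ] 85.6 z 0.1111 [432 177  26  59]
clamp 55 [0.5555 0.112 ] [0.0027 0.0091] 9.8 z 0.1094 [213 297  14   7]
clamp 80 [0.5614 0.2678] [0.0107 0.0035] 86.1 z 0.1089 [427 297  17   8]
knob 1022 ((0.5342376232147217, 0.18932890892028809), (0.013856135308742523, 0.04364291951060295), 87.7689208984375) 0.09921141845904395
fin 452 ((0.46247369050979614, 0.19190967082977295), (0.009418641217052937, 0.02154441364109516), 87.8780288696289) 0.09735909382841222
t 11.25 at [0.4918 0.1906 0.1818] yaw 178.26 tilt [0.001  0.0002] F [-0.2  0.4 -0.1] gap 0.0349 j6 0.24
```

View pics/w5.png

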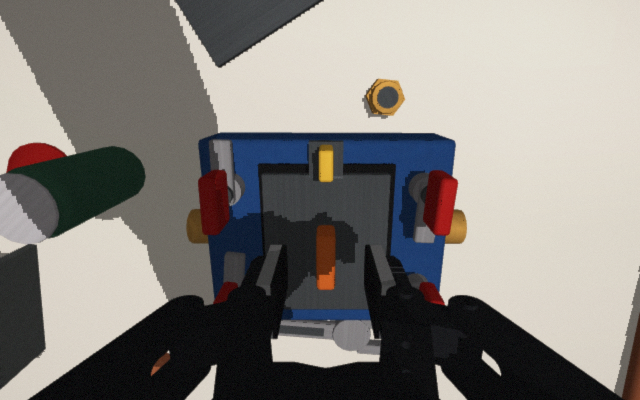

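The wrist view shows the cover on the gasket with even black rims, knob at (326,257) and fin at (326,163). The knob measures (0.534, 0.189) with its top at 0.099, about 2 mm from the seat estimate and 0.4° off in yaw. All four clamps are open, so I'll start the first pass at clamp1.

Emit:
move_arm --series '[[[0.0048, 0.04, 0], [0, 0, 0], 0.035], [[0, 0.0387, 0.016], [0, 0, 0], 0.035], [[0, 0, 0.03], [0, 0, 0], 0.035], [[0, 0, 0.04], [0, 0, 0], 0.035], [[0, 0, 0.01], [0, 0, 0], 0.035]]' --newtons 40

```text
time: 11.75
eef_pos: [0.4882, 0.2687, 0.0809]
tcp_rot: [-0.048, -3.135, 0.004]
force: [-0.5, 0.2, 0.2]
finger_gap: 0.0353
```

Emit:
move_arm --series '[[[0, 0, 0], [0, 0, 0], 0.0], [[0, 0, 0], [0, 0, 0], 0.0], [[0, 0, 0], [0, 0, 0], 0.0]]'

```text
time: 12.05
eef_pos: [0.4904, 0.2694, 0.0858]
tcp_rot: [0.049, 3.141, 0.001]
force: [2.3, 3.2, -13.0]
finger_gap: 0.0113
```

```bash
python3 -c "
from h import *
plan()"
```

```text
t 12.05 at [0.4904 0.2694 0.0858] yaw 178.22 tilt [0.0004 0.0007] F [  2.3   3.2 -13. ] gap 0.0113 j6 0.38
```

Emit:
move_arm --series '[[[0, 0, 0], [0, 0, 0.14], 0.0], [[0, 0, 0], [0, 0, 0.14], 0.0], [[0, 0, 0], [0, 0, 0.14], 0.0], [[0, 0, 0], [0, 0, 0.14], 0.0], [[0, 0, 0], [0, 0, 0.14], 0.0]]'

```text
time: 12.55
eef_pos: [0.4905, 0.2697, 0.0858]
tcp_rot: [1.131, 2.931, 0.002]
force: [2.1, 4.8, -14.5]
finger_gap: 0.0113
```

Emit:
move_arm --series '[[[0, 0, 0], [0, 0, 0.085], 0.0], [[0, 0, 0], [0, 0, 0], 0.0], [[0, 0, 0], [0, 0, 0], 0.035], [[0, 0, 0], [0, 0, 0], 0.035], [[0, 0, 0], [0, 0, 0], 0.035]]'

```text
time: 13.05
eef_pos: [0.4905, 0.2692, 0.0864]
tcp_rot: [1.246, 2.882, 0.002]
force: [-0.6, -0.4, 0.4]
finger_gap: 0.0351
```

Emit:
move_arm --series '[[[0, 0, -0.03], [0, 0, 0], 0.035], [[0, 0, -0.04], [0, 0, 0], 0.035], [[0, 0, 0], [0, 0, -0.14], 0.035], [[0, 0, 0], [0, 0, -0.14], 0.035], [[0, 0, 0], [0, 0, -0.14], 0.035]]'

```text
time: 13.55
eef_pos: [0.4902, 0.2692, 0.1564]
tcp_rot: [0.609, 3.08, 0.001]
force: [-0.4, -0.1, 0.5]
finger_gap: 0.035
```

Emit:
move_arm --series '[[[0, 0, 0], [0, 0, -0.14], 0.035], [[0, 0, 0], [0, 0, -0.14], 0.035], [[0, 0, 0], [0, 0, -0.085], 0.035], [[0, 0, 0], [0, 0, 0], 0.035]]'

```text
time: 13.95
eef_pos: [0.4901, 0.2692, 0.1559]
tcp_rot: [0.047, 3.14, 0.0]
force: [-0.3, -0.2, -0.2]
finger_gap: 0.0348
```

```bash
python3 -c "
from c import *
clamps('t6','top');plan((.5746,.1106,.156,178.2))"
```

```text
clamp 48 [0.5786 0.2644] [0.011  0.0354] 86.5 z 0.1105 [227 169   5  13]
clamp 40 [0.575  0.1073] [0.0362 0.0093] 0.7 z 0.111 [282 170   4  13]
clamp 24 [0.4833 0.1116] [0.0058 0.0315] 88.9 z 0.1114 [281 202   3  12]
t 14.0 at [0.4901 0.2692 0.1558] yaw 178.12 tilt [0.0008 0.0002] F [-0.6 -0.2 -0. ] gap 0.0352 j6 0.39
turn z -0.0014  shift -0.0895 -0.1559 -0.0002
```

Emit:
move_arm --series '[[[-0.0224, -0.039, 0], [0, 0, 0], 0.035], [[-0.0224, -0.039, 0], [0, 0, 0], 0.035], [[-0.0224, -0.039, 0], [0, 0, 0], 0.035], [[-0.0223, -0.039, 0], [0, 0, 0], 0.035], [[0, 0, 0.02], [0, 0, 0], 0.035]]'

```text
time: 14.5
eef_pos: [0.5783, 0.1061, 0.1372]
tcp_rot: [0.06, 3.135, -0.001]
force: [0.5, 0.7, 0.8]
finger_gap: 0.0351
```

Emit:
move_arm --series '[[[0, 0, 0.03], [0, 0, 0], 0.035], [[0, 0, 0.02], [0, 0, 0], 0.035], [[0, 0, 0], [0, 0, 0], 0.035], [[0, 0, 0], [0, 0, 0], 0.0], [[0, 0, 0], [0, 0, 0], 0.0]]'

```text
time: 15.0
eef_pos: [0.5753, 0.1107, 0.0867]
tcp_rot: [0.049, 3.139, 0.0]
force: [-1.1, -0.8, -3.1]
finger_gap: 0.0111
```

Emit:
move_arm --series '[[[0, 0, 0], [0, 0, 0], 0.0], [[0, 0, 0], [0, 0, 0.07], 0.0], [[0, 0, 0], [0, 0, 0.14], 0.0], [[0, 0, 0], [0, 0, 0.14], 0.0], [[0, 0, 0], [0, 0, 0.14], 0.0]]'

```text
time: 15.5
eef_pos: [0.5753, 0.1109, 0.0866]
tcp_rot: [0.817, 3.031, 0.002]
force: [0.2, 1.5, 2.3]
finger_gap: 0.0114
```

Emit:
move_arm --series '[[[0, 0, 0], [0, 0, 0.14], 0.0], [[0, 0, 0], [0, 0, 0.14], 0.0], [[0, 0, 0], [0, 0, 0.015], 0.0], [[0, 0, 0], [0, 0, 0], 0.0], [[0, 0, 0], [0, 0, 0], 0.035]]'

```text
time: 16.0
eef_pos: [0.5747, 0.1106, 0.0858]
tcp_rot: [1.241, 2.885, 0.0]
force: [-0.7, -0.2, -0.2]
finger_gap: 0.0249
```

Emit:
move_arm --series '[[[0, 0, 0], [0, 0, 0], 0.035], [[0, 0, 0], [0, 0, 0], 0.035], [[0, 0, -0.03], [0, 0, 0], 0.035], [[0, 0, -0.04], [0, 0, 0], 0.035], [[0, 0, 0], [0, 0, -0.14], 0.035]]'

```text
time: 16.5
eef_pos: [0.5766, 0.1106, 0.1601]
tcp_rot: [1.037, 2.959, 0.004]
force: [1.3, 0.3, -0.1]
finger_gap: 0.0349
```

Emit:
move_arm --series '[[[0, 0, 0], [0, 0, -0.14], 0.035], [[0, 0, 0], [0, 0, -0.14], 0.035], [[0, 0, 0], [0, 0, -0.14], 0.035], [[0, 0, 0], [0, 0, -0.14], 0.035], [[0, 0, 0], [0, 0, -0.085], 0.035]]'

```text
time: 17.0
eef_pos: [0.5744, 0.1104, 0.1551]
tcp_rot: [-0.039, -3.141, 0.0]
force: [-1.1, 0.4, 0.5]
finger_gap: 0.0348
```

```bash
python3 -c "
from c import *
clamps('t7','top');clamps('s7','side');plan((.5794,.2666,.156,178.2))"
```

```text
clamp 58 [0.5775 0.2655] [0.0147 0.0374] 84.5 z 0.1108 [305 125  15   5]
clamp 58 [0.4897 0.2675] [0.0153 0.0389] 40.4 z 0.1114 [272 130  14   8]
clamp 71 [0.5744 0.11  ] [0.0144 0.0394] 47.3 z 0.1108 [326 156  16   8]
clamp 82 [0.4841 0.1127] [0.0157 0.0392] 84.9 z 0.1111 [289 163  18   8]
t 17.1 at [0.5744 0.1105 0.1551] yaw 178.34 tilt [-0.0005 -0.0002] F [-0.3 -0.3 -0.9] gap 0.0352 j6 0.08
turn z 0.0024  shift -0.0001 0.1562 -0.0009
```

Clamp1 and clamp3 stand at about 45° and the other two are open. Next is clamp2.

Emit:
move_arm --series '[[[0, 0.039, 0], [0, 0, 0], 0.035], [[0, 0.039, 0], [0, 0, 0], 0.035], [[0, 0.039, 0], [0, 0, 0], 0.035], [[0, 0.039, 0], [0, 0, 0], 0.035], [[0, 0, 0.02], [0, 0, 0], 0.035]]'

```text
time: 17.6
eef_pos: [0.5802, 0.271, 0.1369]
tcp_rot: [0.046, 3.137, 0.004]
force: [0.4, -0.9, -0.6]
finger_gap: 0.0349
```

Emit:
move_arm --series '[[[0, 0, 0.03], [0, 0, 0], 0.035], [[0, 0, 0.019], [0, 0, 0], 0.035], [[0, 0, 0], [0, 0, 0], 0.035], [[0, 0, 0], [0, 0, 0], 0.0], [[0, 0, 0], [0, 0, 0], 0.0]]'

```text
time: 18.1
eef_pos: [0.58, 0.2666, 0.0876]
tcp_rot: [0.05, 3.14, 0.001]
force: [0.2, 1.0, -4.1]
finger_gap: 0.011
```

Emit:
move_arm --series '[[[0, 0, 0], [0, 0, 0], 0.0], [[0, 0, 0], [0, 0, 0.07], 0.0], [[0, 0, 0], [0, 0, 0.14], 0.0], [[0, 0, 0], [0, 0, 0.14], 0.0], [[0, 0, 0], [0, 0, 0.14], 0.0]]'

```text
time: 18.6
eef_pos: [0.5801, 0.267, 0.0875]
tcp_rot: [0.817, 3.032, 0.003]
force: [1.6, 2.3, 0.5]
finger_gap: 0.0107
```

Emit:
move_arm --series '[[[0, 0, 0], [0, 0, 0.14], 0.0], [[0, 0, 0], [0, 0, 0.14], 0.0], [[0, 0, 0], [0, 0, 0.015], 0.0], [[0, 0, 0], [0, 0, 0], 0.0], [[0, 0, 0], [0, 0, 0], 0.035]]'

```text
time: 19.1
eef_pos: [0.5794, 0.2663, 0.0867]
tcp_rot: [1.241, 2.885, -0.0]
force: [-0.3, -0.5, 0.1]
finger_gap: 0.0245
```

Emit:
move_arm --series '[[[0, 0, 0], [0, 0, 0], 0.035], [[0, 0, 0], [0, 0, 0], 0.035], [[0, 0, -0.03], [0, 0, 0], 0.035], [[0, 0, -0.04], [0, 0, 0], 0.035], [[0, 0, 0], [0, 0, -0.14], 0.035]]'

```text
time: 19.6
eef_pos: [0.5812, 0.2669, 0.1615]
tcp_rot: [1.037, 2.959, 0.006]
force: [1.2, 0.4, 0.2]
finger_gap: 0.035
```

Emit:
move_arm --series '[[[0, 0, 0], [0, 0, -0.14], 0.035], [[0, 0, 0], [0, 0, -0.14], 0.035], [[0, 0, 0], [0, 0, -0.14], 0.035], [[0, 0, 0], [0, 0, -0.14], 0.035], [[0, 0, 0], [0, 0, -0.085], 0.035]]'

```text
time: 20.1
eef_pos: [0.5792, 0.2662, 0.1561]
tcp_rot: [-0.039, -3.141, 0.001]
force: [-0.3, 0.4, 0.4]
finger_gap: 0.035
```

```bash
python3 -c "
from c import *
plan((.4848,.1138,.156,178.2))"
```

```text
t 20.1 at [0.5792 0.2662 0.1561] yaw 178.58 tilt [-0.0006 -0.0005] F [-0.3  0.4  0.4] gap 0.035 j6 0.32
turn z 0.0067  shift 0.0896 -0.1553 0.0001
```

Emit:
move_arm --series '[[[0.0224, -0.0388, 0], [0, 0, 0], 0.035], [[0.0224, -0.0388, 0], [0, 0, 0], 0.035], [[0.0224, -0.0388, 0], [0, 0, 0], 0.035], [[0.0224, -0.0388, 0], [0, 0, 0], 0.035], [[0, 0, 0.02], [0, 0, 0], 0.035]]'

```text
time: 20.6
eef_pos: [0.4835, 0.111, 0.1382]
tcp_rot: [0.052, 3.139, -0.002]
force: [-0.0, 0.7, -0.8]
finger_gap: 0.0348
```

Emit:
move_arm --series '[[[0, 0, 0.03], [0, 0, 0], 0.035], [[0, 0, 0.02], [0, 0, 0], 0.035], [[0, 0, 0], [0, 0, 0], 0.035], [[0, 0, 0], [0, 0, 0], 0.0], [[0, 0, 0], [0, 0, 0], 0.0]]'

```text
time: 21.1
eef_pos: [0.4856, 0.1137, 0.0874]
tcp_rot: [0.048, 3.14, -0.002]
force: [-0.6, -0.6, -1.9]
finger_gap: 0.011
```

Emit:
move_arm --series '[[[0, 0, 0], [0, 0, 0], 0.0], [[0, 0, 0], [0, 0, 0.07], 0.0], [[0, 0, 0], [0, 0, 0.14], 0.0], [[0, 0, 0], [0, 0, 0.14], 0.0], [[0, 0, 0], [0, 0, 0.14], 0.0]]'

```text
time: 21.6
eef_pos: [0.4857, 0.1138, 0.0874]
tcp_rot: [0.817, 3.031, -0.0]
force: [-0.1, -3.8, 3.0]
finger_gap: 0.0117
```

Emit:
move_arm --series '[[[0, 0, 0], [0, 0, 0.14], 0.0], [[0, 0, 0], [0, 0, 0.14], 0.0], [[0, 0, 0], [0, 0, 0.015], 0.0], [[0, 0, 0], [0, 0, 0], 0.0], [[0, 0, 0], [0, 0, 0], 0.035]]'

```text
time: 22.1
eef_pos: [0.4853, 0.1144, 0.0868]
tcp_rot: [1.241, 2.886, 0.002]
force: [-0.6, -0.0, 0.2]
finger_gap: 0.0245
```

Emit:
move_arm --series '[[[0, 0, 0], [0, 0, 0], 0.035], [[0, 0, 0], [0, 0, 0], 0.035], [[0, 0, -0.03], [0, 0, 0], 0.035], [[0, 0, -0.04], [0, 0, 0], 0.035], [[0, 0, 0], [0, 0, 0], 0.035]]'

```text
time: 22.6
eef_pos: [0.4872, 0.1145, 0.1606]
tcp_rot: [1.242, 2.879, 0.005]
force: [0.7, 0.0, -0.0]
finger_gap: 0.035
```

```bash
python3 -c "
from c import *
clamps('s8','side');clamps('t8','top');plan((.4897,.2692,.156,133.2))"
```

```text
clamp 48 [0.58   0.2624] [0.0121 0.0324] 35.6 z 0.1102 [307 125  13   7]
clamp 36 [0.4839 0.2718] [0.0157 0.0231] 59.9 z 0.1106 [272 130   9   6]
clamp 69 [0.5743 0.1097] [0.013  0.0394] 43.3 z 0.1113 [326 156  17   7]
clamp 76 [0.4847 0.1134] [0.0158 0.038 ] 48.0 z 0.1108 [290 163  16   8]
t 22.7 at [0.4854 0.1143 0.1568] yaw 133.31 tilt [0.0017 0.0004] F [-0.7 -0.5 -0.2] gap 0.0347 j6 0.88
turn z 0.0019  shift 0.1100 0.1092 0.0008
```

All four clamps stand near half-way. For the second pass I'll turn clamp1 first, keeping the tool at the 45° yaw.

Emit:
move_arm --series '[[[0.0275, 0.0273, 0], [0, 0, 0], 0.035], [[0.0275, 0.0273, 0], [0, 0, 0], 0.035], [[0.0275, 0.0273, 0], [0, 0, 0], 0.035], [[0.0275, 0.0273, 0], [0, 0, 0], 0.035], [[0, 0, 0.02], [0, 0, 0], 0.035]]'

```text
time: 23.2
eef_pos: [0.4896, 0.2732, 0.1363]
tcp_rot: [1.24, 2.886, 0.004]
force: [0.9, 0.9, -0.7]
finger_gap: 0.035
```

Emit:
move_arm --series '[[[0, 0, 0.03], [0, 0, 0], 0.035], [[0, 0, 0.02], [0, 0, 0], 0.035], [[0, 0, 0], [0, 0, 0], 0.035], [[0, 0, 0], [0, 0, 0], 0.0], [[0, 0, 0], [0, 0, 0], 0.0]]'

```text
time: 23.7
eef_pos: [0.4902, 0.2699, 0.0869]
tcp_rot: [1.246, 2.883, 0.004]
force: [1.6, 1.8, -9.3]
finger_gap: 0.0109
```

Emit:
move_arm --series '[[[0, 0, 0], [0, 0, 0], 0.0], [[0, 0, 0], [0, 0, 0.07], 0.0], [[0, 0, 0], [0, 0, 0.14], 0.0], [[0, 0, 0], [0, 0, 0.14], 0.0], [[0, 0, 0], [0, 0, 0.14], 0.0]]'

```text
time: 24.2
eef_pos: [0.4905, 0.2701, 0.0869]
tcp_rot: [1.915, 2.49, 0.005]
force: [6.6, 6.4, -11.4]
finger_gap: 0.011
```

Emit:
move_arm --series '[[[0, 0, 0], [0, 0, 0.14], 0.0], [[0, 0, 0], [0, 0, 0.14], 0.0], [[0, 0, 0], [0, 0, 0.025], 0.0], [[0, 0, 0], [0, 0, 0], 0.0], [[0, 0, 0], [0, 0, 0], 0.035]]'

```text
time: 24.7
eef_pos: [0.4901, 0.2694, 0.0873]
tcp_rot: [2.265, 2.176, 0.003]
force: [-0.5, 0.9, 0.5]
finger_gap: 0.0244
```

Emit:
move_arm --series '[[[0, 0, 0], [0, 0, 0], 0.035], [[0, 0, 0], [0, 0, 0], 0.035], [[0, 0, -0.03], [0, 0, 0], 0.035], [[0, 0, -0.04], [0, 0, 0], 0.035], [[0, 0, 0], [0, 0, -0.14], 0.035]]'

```text
time: 25.2
eef_pos: [0.4911, 0.2698, 0.1616]
tcp_rot: [2.104, 2.328, 0.011]
force: [0.1, 1.0, -0.2]
finger_gap: 0.0353
```

Emit:
move_arm --series '[[[0, 0, 0], [0, 0, -0.14], 0.035], [[0, 0, 0], [0, 0, -0.14], 0.035], [[0, 0, 0], [0, 0, -0.14], 0.035], [[0, 0, 0], [0, 0, -0.14], 0.035], [[0, 0, 0], [0, 0, -0.095], 0.035]]'

```text
time: 25.7
eef_pos: [0.4891, 0.2689, 0.1567]
tcp_rot: [1.238, 2.887, 0.0]
force: [-0.3, 1.2, -0.5]
finger_gap: 0.035
```

```bash
python3 -c "
from c import *
clamps('s9','side');plan((.5748,.1106,.156,133.2))"
```

```text
clamp 55 [0.5784 0.2634] [0.0154 0.0365] 43.6 z 0.1109 [306 125  14   7]
clamp 44 [0.4887 0.269 ] [0.0407 0.0105] 87.7 z 0.1112 [276 129   7  10]
clamp 75 [0.5737 0.1088] [0.0188 0.0389] 52.8 z 0.1111 [326 156  17   8]
clamp 81 [0.4844 0.1119] [0.0151 0.039 ] 46.9 z 0.1106 [290 163  16   8]
t 25.75 at [0.4892 0.2689 0.1567] yaw 133.81 tilt [0.0004 0.0001] F [-0.9  0.3  0.7] gap 0.035 j6 1.16
turn z 0.0106  shift -0.1741 -0.0460 0.0007
```

Emit:
move_arm --series '[[[-0.0435, -0.0115, 0], [0, 0, 0], 0.035], [[-0.0435, -0.0115, 0], [0, 0, 0], 0.035], [[-0.0435, -0.0115, 0], [0, 0, 0], 0.035], [[-0.0435, -0.0115, 0], [0, 0, 0], 0.035], [[0, 0, 0.02], [0, 0, 0], 0.035]]'

```text
time: 26.25
eef_pos: [0.5786, 0.1064, 0.1382]
tcp_rot: [1.254, 2.874, 0.002]
force: [0.3, 0.7, -0.9]
finger_gap: 0.035
```

Emit:
move_arm --series '[[[0, 0, 0.03], [0, 0, 0], 0.035], [[0, 0, 0.02], [0, 0, 0], 0.035], [[0, 0, 0], [0, 0, 0], 0.035], [[0, 0, 0], [0, 0, 0], 0.0], [[0, 0, 0], [0, 0, 0], 0.0]]'

```text
time: 26.75
eef_pos: [0.5756, 0.111, 0.0878]
tcp_rot: [1.246, 2.882, 0.001]
force: [-0.5, -1.0, -2.6]
finger_gap: 0.011
```

Emit:
move_arm --series '[[[0, 0, 0], [0, 0, 0], 0.0], [[0, 0, 0], [0, 0, 0.07], 0.0], [[0, 0, 0], [0, 0, 0.14], 0.0], [[0, 0, 0], [0, 0, 0.14], 0.0], [[0, 0, 0], [0, 0, 0.14], 0.0]]'

```text
time: 27.25
eef_pos: [0.5757, 0.111, 0.0877]
tcp_rot: [1.914, 2.488, 0.003]
force: [1.0, 0.4, 2.9]
finger_gap: 0.0111
```

Emit:
move_arm --series '[[[0, 0, 0], [0, 0, 0.14], 0.0], [[0, 0, 0], [0, 0, 0.14], 0.0], [[0, 0, 0], [0, 0, 0.03], 0.0], [[0, 0, 0], [0, 0, 0], 0.0], [[0, 0, 0], [0, 0, 0], 0.035]]'

```text
time: 27.75
eef_pos: [0.5752, 0.111, 0.087]
tcp_rot: [2.269, 2.172, 0.001]
force: [-0.5, -0.4, -0.7]
finger_gap: 0.0242
```

Emit:
move_arm --series '[[[0, 0, 0], [0, 0, 0], 0.035], [[0, 0, 0], [0, 0, 0], 0.035], [[0, 0, -0.03], [0, 0, 0], 0.035], [[0, 0, -0.04], [0, 0, 0], 0.035], [[0, 0, 0], [0, 0, -0.14], 0.035]]'

```text
time: 28.25
eef_pos: [0.5769, 0.1109, 0.1611]
tcp_rot: [2.109, 2.322, 0.008]
force: [1.4, 0.6, -0.3]
finger_gap: 0.0352
```

Emit:
move_arm --series '[[[0, 0, 0], [0, 0, -0.14], 0.035], [[0, 0, 0], [0, 0, -0.14], 0.035], [[0, 0, 0], [0, 0, -0.14], 0.035], [[0, 0, 0], [0, 0, -0.14], 0.035], [[0, 0, 0], [0, 0, -0.09], 0.035]]'

```text
time: 28.75
eef_pos: [0.5748, 0.1108, 0.1561]
tcp_rot: [-1.252, -2.881, 0.0]
force: [0.5, 0.3, -0.0]
finger_gap: 0.035
```

```bash
python3 -c "
from c import *
clamps('s10','side');plan((.5796,.2664,.156,133.2))"
```

```text
clamp 55 [0.5793 0.2649] [0.0138 0.0379] 45.9 z 0.1105 [306 124  14   7]
clamp 43 [0.4886 0.2681] [0.0391 0.0102] 89.3 z 0.1116 [276 129   7  10]
clamp 60 [0.5735 0.109 ] [0.0403 0.0115] 88.2 z 0.112 [329 154  10  12]
clamp 75 [0.4849 0.1126] [0.0151 0.0376] 41.8 z 0.1108 [290 163  16   8]
t 28.8 at [0.5748 0.1108 0.1561] yaw 133.23 tilt [-0.0005  0.    ] F [-0.9 -0.6 -0.4] gap 0.035 j6 0.86
turn z 0.0006  shift 0.1101 0.1100 0.0001
```

Clamp1 and clamp3 are at their stops, and clamp2 and clamp4 are at about 45°. Next is clamp2.

Emit:
move_arm --series '[[[0.0275, 0.0275, 0], [0, 0, 0], 0.035], [[0.0275, 0.0275, 0], [0, 0, 0], 0.035], [[0.0275, 0.0275, 0], [0, 0, 0], 0.035], [[0.0275, 0.0275, 0], [0, 0, 0], 0.035], [[0, 0, 0.02], [0, 0, 0], 0.035]]'

```text
time: 29.3
eef_pos: [0.582, 0.2708, 0.1379]
tcp_rot: [1.257, 2.876, 0.006]
force: [0.6, -0.5, -0.4]
finger_gap: 0.035
```

Emit:
move_arm --series '[[[0, 0, 0.03], [0, 0, 0], 0.035], [[0, 0, 0.02], [0, 0, 0], 0.035], [[0, 0, 0], [0, 0, 0], 0.035], [[0, 0, 0], [0, 0, 0], 0.0], [[0, 0, 0], [0, 0, 0], 0.0]]'

```text
time: 29.8
eef_pos: [0.5814, 0.2661, 0.0876]
tcp_rot: [1.261, 2.876, 0.0]
force: [0.1, 0.8, -4.5]
finger_gap: 0.0111
```

Emit:
move_arm --series '[[[0, 0, 0], [0, 0, 0], 0.0], [[0, 0, 0], [0, 0, 0.07], 0.0], [[0, 0, 0], [0, 0, 0.14], 0.0], [[0, 0, 0], [0, 0, 0.14], 0.0], [[0, 0, 0], [0, 0, 0.14], 0.0]]'

```text
time: 30.3
eef_pos: [0.5812, 0.2659, 0.0876]
tcp_rot: [1.928, 2.479, 0.001]
force: [-3.9, -3.2, 4.2]
finger_gap: 0.0109
```

Emit:
move_arm --series '[[[0, 0, 0], [0, 0, 0.14], 0.0], [[0, 0, 0], [0, 0, 0.14], 0.0], [[0, 0, 0], [0, 0, 0.025], 0.0], [[0, 0, 0], [0, 0, 0], 0.0], [[0, 0, 0], [0, 0, 0], 0.035]]'

```text
time: 30.8
eef_pos: [0.5816, 0.2663, 0.0873]
tcp_rot: [2.276, 2.164, 0.002]
force: [-0.2, 0.4, -0.5]
finger_gap: 0.0242
```

Emit:
move_arm --series '[[[0, 0, 0], [0, 0, 0], 0.035], [[0, 0, 0], [0, 0, 0], 0.035], [[0, 0, -0.03], [0, 0, 0], 0.035], [[0, 0, -0.04], [0, 0, 0], 0.035], [[0, 0, 0], [0, 0, -0.14], 0.035]]'

```text
time: 31.3
eef_pos: [0.5834, 0.267, 0.1618]
tcp_rot: [2.116, 2.317, 0.011]
force: [0.1, 0.2, 0.0]
finger_gap: 0.035
```

Emit:
move_arm --series '[[[0, 0, 0], [0, 0, -0.14], 0.035], [[0, 0, 0], [0, 0, -0.14], 0.035], [[0, 0, 0], [0, 0, -0.14], 0.035], [[0, 0, 0], [0, 0, -0.14], 0.035], [[0, 0, 0], [0, 0, -0.09], 0.035]]'

```text
time: 31.8
eef_pos: [0.5814, 0.2664, 0.1564]
tcp_rot: [1.26, 2.878, 0.001]
force: [-0.3, -0.1, -0.1]
finger_gap: 0.0348
```

```bash
python3 -c "
from c import *
clamps('s11','side');plan((.4850,.1140,.156,133.2))"
```

```text
clamp 40 [0.5777 0.2651] [0.0403 0.011 ] 82.2 z 0.1118 [309 123   7   9]
clamp 43 [0.4876 0.267 ] [0.0104 0.0349] 2.9 z 0.1116 [276 129   7  10]
clamp 57 [0.5733 0.1098] [0.0396 0.011 ] 89.0 z 0.1117 [329 154  10  11]
clamp 77 [0.4838 0.1119] [0.0151 0.0374] 41.8 z 0.1113 [290 163  16   8]
t 31.85 at [0.5814 0.2663 0.1564] yaw 132.93 tilt [0.0004 0.0002] F [ 0.5  0.7 -0.3] gap 0.0351 j6 1.12
turn z -0.0048  shift -0.0451 -0.1746 0.0004
```

Emit:
move_arm --series '[[[-0.0113, -0.0436, 0], [0, 0, 0], 0.035], [[-0.0113, -0.0436, 0], [0, 0, 0], 0.035], [[-0.0113, -0.0436, 0], [0, 0, 0], 0.035], [[-0.0113, -0.0436, 0], [0, 0, 0], 0.035], [[0, 0, 0.02], [0, 0, 0], 0.035]]'

```text
time: 32.35
eef_pos: [0.4817, 0.1125, 0.1385]
tcp_rot: [1.274, 2.868, 0.002]
force: [0.9, 0.0, -0.6]
finger_gap: 0.035
```

Emit:
move_arm --series '[[[0, 0, 0.03], [0, 0, 0], 0.035], [[0, 0, 0.02], [0, 0, 0], 0.035], [[0, 0, 0], [0, 0, 0], 0.035], [[0, 0, 0], [0, 0, 0], 0.0], [[0, 0, 0], [0, 0, 0], 0.0]]'

```text
time: 32.85
eef_pos: [0.4839, 0.1157, 0.0875]
tcp_rot: [1.268, 2.873, 0.002]
force: [-0.2, 0.5, -3.3]
finger_gap: 0.0114
```

Emit:
move_arm --series '[[[0, 0, 0], [0, 0, 0], 0.0], [[0, 0, 0], [0, 0, 0.07], 0.0], [[0, 0, 0], [0, 0, 0.14], 0.0], [[0, 0, 0], [0, 0, 0.14], 0.0], [[0, 0, 0], [0, 0, 0.14], 0.0]]'

```text
time: 33.35
eef_pos: [0.485, 0.1163, 0.0875]
tcp_rot: [1.932, 2.474, 0.007]
force: [8.3, 6.2, -3.3]
finger_gap: 0.0114
```

Emit:
move_arm --series '[[[0, 0, 0], [0, 0, 0.14], 0.0], [[0, 0, 0], [0, 0, 0.14], 0.0], [[0, 0, 0], [0, 0, 0.025], 0.0], [[0, 0, 0], [0, 0, 0], 0.0], [[0, 0, 0], [0, 0, 0], 0.035]]'

```text
time: 33.85
eef_pos: [0.484, 0.1156, 0.0871]
tcp_rot: [2.28, 2.159, 0.003]
force: [-0.7, -0.3, -0.4]
finger_gap: 0.0243
```

Emit:
move_arm --series '[[[0, 0, 0], [0, 0, 0], 0.035], [[0, 0, 0], [0, 0, 0], 0.035], [[0, 0, -0.03], [0, 0, 0], 0.035], [[0, 0, -0.04], [0, 0, 0], 0.035], [[0, 0, -0.04], [0, 0, 0], 0.035]]'

```text
time: 34.35
eef_pos: [0.4822, 0.1151, 0.1975]
tcp_rot: [-2.281, -2.159, 0.002]
force: [0.0, -0.4, 0.7]
finger_gap: 0.0347
```

Emit:
move_arm --series '[[[-0.02, -0.04, 0], [0, 0, 0], 0.035], [[-0.02, -0.04, 0], [0, 0, 0], 0.035], [[-0.02, -0.04, 0], [0, 0, 0], 0.035], [[0, -0.02, 0], [0, 0, 0], 0.035], [[0, 0, 0], [0, 0, 0], 0.035]]'

```text
time: 34.85
eef_pos: [0.3373, 0.0629, 0.1967]
tcp_rot: [2.282, 2.158, 0.0]
force: [0.8, 0.8, -0.6]
finger_gap: 0.0351
```

```bash
python3 -c "
from c import *
clamps('t12','top')
im,d,W=clamps('s12','side')
hsv=cv2.cvtColor(im,cv2.COLOR_BGR2HSV).astype(int);H,S,V=[hsv[...,i] for i in range(3)]
m=(H>6)&(H<16)&(S>120)&(W[...,2]>.095)&(W[...,2]<.106)&(abs(W[...,0]-.53)<.05)&(abs(W[...,1]-.19)<.05);q=W[m];print('knob',len(q),cv2.minAreaRect(q[:,:2].astype(np.float32)),np.median(q[:,2]))
plan()
a=cv2.imread('pics/t12.png')[120:300,200:440];b=im[100:340,180:460]
cv2.imwrite('pics/end.png',np.hstack([cv2.resize(a,(400,300)),cv2.resize(b,(400,343))[:300]]))"
```

```text
clamp 36 [0.5771 0.2641] [0.0331 0.0096] 89.2 z 0.1107 [224 174  12   4]
clamp 46 [0.5735 0.1088] [0.0352 0.0094] 89.3 z 0.1108 [277 175  13   4]
clamp 35 [0.4898 0.2657] [0.0092 0.0329] 1.0 z 0.111 [223 204  12   4]
clamp 44 [0.4834 0.1116] [0.035  0.0091] 89.8 z 0.1108 [276 206  13   4]
clamp 38 [0.5786 0.2651] [0.0413 0.0101] 87.6 z 0.1117 [309 123   7   9]
clamp 44 [0.4884 0.2673] [0.0109 0.0398] 1.0 z 0.1113 [276 129   7  10]
clamp 59 [0.573  0.1098] [0.0115 0.0424] 1.1 z 0.1116 [329 154  10  12]
clamp 67 [0.4842 0.1135] [0.0412 0.0122] 88.3 z 0.1114 [293 161  10  12]
knob 71 ((0.5338055491447449, 0.18699899315834045), (0.01392380427569151, 0.042562421411275864), 81.61817169189453) 0.099570292929414
t 34.95 at [0.3401 0.063  0.1968] yaw 86.83 tilt [ 0.0017 -0.0002] F [ 0.4  0.7 -0.1] gap 0.0353 j6 1.57
```

View pics/end.png

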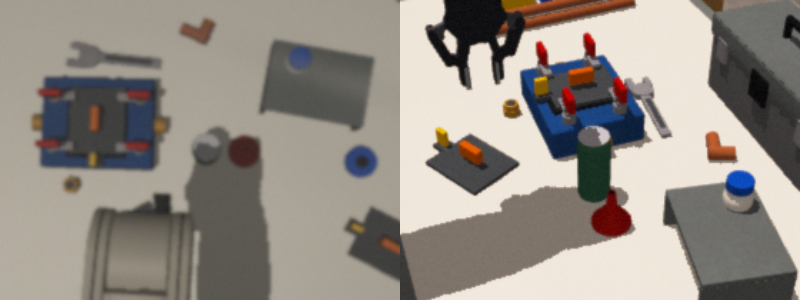

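The picture shows all four red bars turned across, at left (50,93), (137,96), (47,147) and (133,149). The cover is flat on the housing with its knob at (95,118), the gripper is clear, and all seven bystanders are in place. I'll hand in.

```bash
python3 -c "
from bench import ctrl
print(ctrl.sign_off())"
```

```text
the job is handed in; nothing more can be done
None
```

I pulled the pump cover out by its fin, laid it on the gasket by its knob, tightened all four clamps in two crisscross passes, and handed the job in. The last reading was at 35 s of the 72 s allowed; signing off gives no verdict.

- **Cover out:** I pulled it straight out about 108 mm and let go of it flat on the liner, with the knob about 71 mm in front of the riser's origin.
- **Cover on the gasket:** The wrist camera then put the knob about 2 mm from the seat estimate, 0.4° off the housing's axis, with its top at 99 mm. At the end the side camera put the knob 3 to 4 mm from the seat. Its angle reading of about 7° off comes from only 71 pixels and disagrees with the wrist view. I trusted the wrist view.
- **Clamps:** The order was 1, 3, 2, 4 to about 45°, then 1, 3, 2, 4 to the stop. I checked both passes in the side view. Both cameras' final readings show all four bars within about 3° of fully across. One half-way reading of clamp1 was off because the arm partly hid it; it read correctly before and after.
- **Other things:** In the last picture the bystanders stand where they were and the gripper is clear of everything. I checked them by eye, not by measurement.

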